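Unhook the glue-gun rest and plug it into its drip base

TASK

Take the glue-gun rest off the barbed hook and press its round plug straight down into the blind hole in the wooden block of the drip base, until its collar sits fully down on the block. Keep hold of the rest until it is fully home, then let go and leave it standing; do not drop it or lay it down, and do not shift the glue gun, scissors, spool, tape or mug.

Things in the scene. Friction and masses are not known exactly. Their poses are not given: they have to be found in the camera images.
- rest: Glue-gun rest, 164 mm tall, 0.22 kg, hanging upright on the hook. Origin: centre of the plug's flat lower end; z up along it, x through its window. Upward from the origin: steel plug, 20 mm across, square-edged (0 to 40 mm); round collar, 36 across (40 to 48); neck, 16 across (to 62); flat aluminium frame, 8 thick along x, 56 wide along y (62 to 114); black grip (114 to 164).
- rest_eye (a point): Middle of the window in the rest's frame, 88 mm above the rest's origin. The window is 40 mm wide (y) and 36 mm high (z = 70 to 106 mm). The hook's bar runs through it along x and its upper edge rests on the bar; the rest can swing and slide there. It starts 8 to 20 mm on the post's side of the stand's origin.
- rest_grip (a point): Middle of the rest's black plastic grip, 139 mm above the rest's origin: a bar 24 mm along x, 18 mm along y and 50 mm high on top of the frame, to be grasped from above.
- hook_stand: Hook stand, fixed: steel foot plate 150 x 100 x 12 mm, square wooden post 18 mm thick and 163 mm high at x = -60 mm (the robot's side), steel hook of round bar 8 mm thick. Origin: centre of the plate's underside; z up, x along the hook to its open end, which faces away from the robot within 0.5 rad. The bar runs level from the post, centre line 155 mm up, to the bend.
- hook_bend (a point): Where the hook's bar (centre line) bends upward by 40 degrees, at x = 20 mm, z = 155 mm of the stand; from here it runs on straight for 34 mm to the tip. To draw the rest off: raise it, tilt it 40 degrees, top towards the post, so that the frame is square to the sloping bar, and back it off along the slope with the window's middle about 10 mm above the sloping centre line.
- hook_tip (a point): Centre of the end of the hook's sloping bar, at x = 46 mm, z = 177 mm of the stand; the barb starts here.
- barb_end (a point): Free end of the barb, a rod 6 mm thick that runs from the tip back over the bar: 22 mm square off the sloping bar's centre line, 16 mm back along it from the tip. A frame drawn off level is caught or clears it by less than 1 mm; tilted 40 degrees, square to the slope, the window passes bar and barb with 7 mm to spare.
- drip_base: The drip base, fixed to the table: an aluminium plate 160 x 110 x 8 mm with a wooden block 60 x 60 mm, 55 mm high, centred at x = -30 mm, and a flat white drip disc at x = +40 mm. Origin: centre of the plate's underside, z up.
- hole (a point): Centre of the mouth of the blind hole, on the block's top face 55 mm above the table; z up. The hole is round, 22.5 mm across, 44 mm deep, with a sharp unchamfered rim. The plug enters by its 40 mm until the collar lies on the block; it slides in with little force, and the rest may face any way round.
- glue_gun: Black hot-glue gun lying on its side, about 240 x 140 x 44 mm. Bystander. Origin under the middle of the barrel.
- scissors: Scissors lying flat, 175 x 95 x 10 mm. Bystander. Origin at the pivot's underside.
- spool: Empty grey spool standing upright, 72 mm across and 72 mm high. Bystander. Origin under its centre.
- tape: Roll of paper tape lying flat, 90 mm across, 24 mm high. Bystander. Origin under its centre.
- mug: White mug, 82 mm across and 95 mm high. Bystander. Origin under its centre.
Things that resemble listed ones, but are neither listed nor needed, are in the scene too. There is more than one size of the rest; the one meant has the size given above.

How it is judged:
On the way, in this order (a step that is already met when the one before it is completed fails the run):
1. the rest is off the hook and carried by the gripper (distance between rest_eye and hook_tip above 0.1 m and contact force between the fingers and rest above 1 N), for 0.1 s.
2. the rest is pressed home in the hole while still held (horizontal distance between rest and hole below 0.004 m and z of rest in the frame of hole below -0.037 m and angle between rest's own z axis and vertical below 0.07 rad and contact force between the fingers and rest above 0.5 N), for 0.1 s.
At the end, for the whole second after the job is handed in: The rest stands released and still in the hole of the drip base: plug within 4 mm of the hole's centre, at least 37 mm of its 40 mm in the hole, upright within 4 degrees (horizontal distance between rest and hole below 0.004 m and z of rest in the frame of hole below -0.037 m and angle between rest's own z axis and vertical below 0.07 rad and linear speed of rest below 0.01 m/s); the robot touches nothing.
It fails at once if the glue gun, scissors, spool, tape or mug is shifted by more than 30 mm (distance of any of glue_gun, scissors, spool, tape, mug from where it was at the start of the episode above 0.03 m).
It fails at once if the rest is dropped or laid down (tilted beyond 70 degrees) (angle between rest's own z axis and vertical above 1.22 rad).
It also fails if it takes over 48 s, if anything falls off the work surface, if the arm or the gripper's body presses on something with over 40 N, if the wrist force passes 120 N, or if a joint passes its speed limit or range.

ROBOT

A 6-joint arm with a two-finger parallel gripper is mounted at the origin on the work surface. World frame = base frame: x ahead of the robot, y to its left, z up, the work surface at z = 0. Lengths are in m, angles in rad, forces in N, time in s.
With the tool pointing down it reaches from about 0.25 to 0.725 m from the base axis. Payload 4 kg.
Tool frame: the origin (TCP) lies on the centre line of the jaws, within the pads' length; the fingertips stand 17 mm ahead of it and the grasp point (between the pads) lies 2 mm behind it; z points along the fingers, y is the line along which they close (so a half turn about z gives the same grasp; the last joint's range is limited). The gripper opens to 85 mm and grips with 20 to 120 N. Pads are 22 mm wide; open, the fingers measure 114 mm over their backs; the gripper's body (76 mm by 85 mm) begins 54 mm behind the grasp point. The pads swing forward as they close: fully open they stand 13 mm farther back than shut.
Start: joints at [1.156, 0.241, 0.005, 1.335, 0, 1.571], TCP at [0.202, 0.458, 0.248] pointing down, gripper open.
Joint ranges: [-2.72, 2.72], [-1.05, 1.87], [-1.09, 1.28], [-1.99, 2.15], [-1.42, 1.44], [-3.14, 3.14]. Speed limits (rad/s): [2.79, 2.79, 3.14, 3.14, 3.14, 3.14].

INTERFACE

Orientations are given as a unit quaternion [x, y, z, w].
In Python, from workcell import get_obs, imaging, order gives the robot as it stands.
- The arm moves only by the tool apply_moves, never from a script. Its argument "targets" is a list that holds one entry, the list of rows, each a list of 5 numbers: the shift along the world's x, y, z in units of 40 mm (1.0 is 40 mm), then the turn about the world's z in degrees, then the gripper command: -1 is shut, 1 is fully open, values between are in proportion. In form: [[[dx, dy, dz, turn, fingers], ...]]. A call has 1 to 8 rows; each row shifts and turns the commanded pose from where the row before left it; what a row does not reach is not made up. A row lasts 1/12 s, in which the tool goes at most 41.7 mm and 7.16 degrees, less where a joint would pass 70% of its speed; a pose out of reach is approached as far as the arm can. A call is refused whole if a number of a shift passes 1 or a number of a turn 7.16, either way. A call with a gripper value outside its range is refused whole. The fingers move at their own pace and stop on an object; the grip force is fixed at half the most. Time passes only in rows, so rows that do not move let the fingers close. It gives the time, the measured TCP pose, the force, the opening and the grip force at its end, in the units of the state.
- get_obs(): the state, without advancing time (a new reading comes with each control period).
- imaging.camera(name): name is "scene" or "side" or "wrist"; returns (picture, depth): 384x512x3 uint8, blue, green, red; 384x512 float32, m along the optical axis (not along the pixel's ray), 0 where there is no reading.
- imaging.get_calibration(name): a dict with "camera_matrix" (3x3 intrinsics, pixels), "eye" and "rotation" of the camera in the world; the wrist camera has in their place "hand_eye" (4x4, takes a point from camera to tool coordinates, whose origin is the TCP and whose axes are the flange's). Camera axes: x right, y down, z forward; pixel columns grow to the right and rows downward; lengths in m; the calibration is good to about 2 mm. A picture is of the moment at which its call begins: read the wrist's pose just before it. get_calibration takes no time and is no camera call.
- order.job_done(): hands the job in; it is judged then, once.
The state is a dict: "clock": time; "joint_pos": joint angles; "joint_vel": joint speeds; "tau": joint torques, N m; "eef_pos": TCP position; "tool_rot": TCP orientation; "ft_force": force on the tool from outside, world axes, zero at the start; "ft_torque": the same for the moment, N m; "grip_width": finger opening in m; "grasp_force": force on a finger pad.
Only numpy, scipy, OpenCV 4.12 (cv2) and the standard library are available. Lean on these libraries where they do the work, as an engineer would, in place of code of your own. Each camera call takes 0.05 s, during which the arm holds its last target. There are 200 camera calls.

## Working session

There is one attempt and no reset: what is moved stays moved. The work goes in short steps, Python scripts to look and compute and a tool call to move; the robot and the scene stay as the last step left them, time stands still between calls to the robot, and variables do not carry over. Pictures are saved under pics/ and viewed, at most 10 in all, crops included, and the job is handed in when it is done.

Besides the shell and the picture viewer there is one more tool, called after "Emit:" by a JSON object that holds its "op" and its "data". apply_moves: Moves the arm, as the interface text tells. Its arguments: {"type":"object","properties":{"targets":{"type":"array","items":{"type":"array","items":{"type":"array","items":{"type":"number"}}}}},"required":["targets"]}

```bash
mkdir -p pics; cat > h.py <<'E'
import numpy as np, cv2
from workcell import get_obs, imaging, order
from scipy.spatial.transform import Rotation as R
def grab(name):
    o=get_obs(); p,d=imaging.camera(name); c=imaging.get_calibration(name)
    K=np.array(c["camera_matrix"])
    if name=="wrist":
        T=np.eye(4); T[:3,:3]=R.from_quat(o["tool_rot"]).as_matrix(); T[:3,3]=o["eef_pos"]
        T=T@np.array(c["hand_eye"])
    else:
        T=np.eye(4); T[:3,:3]=np.array(c["rotation"]); T[:3,3]=c["eye"]
    np.savez(f"{name}.npz",p=p,d=d,K=K,T=T)
    return p,d,K,T
def load(name):
    z=np.load(f"{name}.npz"); return z["p"],z["d"],z["K"],z["T"]
def cloud(d,K,T):
    v,u=np.mgrid[:d.shape[0],:d.shape[1]]
    P=np.stack([(u-K[0,2])/K[0,0]*d,(v-K[1,2])/K[1,1]*d,d],-1)@T[:3,:3].T+T[:3,3]
    P[d<=0]=np.nan; return P
def proj(X,K,T):
    q=(np.atleast_2d(X)-T[:3,3])@T[:3,:3]; return q[:,:2]/q[:,2:]*[K[0,0],K[1,1]]+K[:2,2]
E
python3 - <<'E'
from h import *
a=grab("scene");b=grab("side")
for n,x in(("scene",a),("side",b)): print(n,x[3].round(3).tolist(),x[2].round(1).tolist()); cv2.imwrite(f"pics/{n}0.png",x[0])
E
```

```text
Traceback (most recent call last):
  File "h.py", line 11, in grab
    T=np.eye(4); T[:3,:3]=np.array(c["rotation"]); T[:3,3]=c["eye"]
                 ~^^^^^^^
ValueError: could not broadcast input array from shape (4,) into shape (3,3)
```

```bash
sed -i 's/T\[:3,:3\]=np.array(c\["rotation"\])/T[:3,:3]=R.from_quat(c["rotation"]).as_matrix()/' h.py
python3 - <<'E'
from h import *
a=grab("scene");b=grab("side")
for n,x in(("scene",a),("side",b)): print(n,x[3].round(3).tolist(),x[2].round(1).tolist()); cv2.imwrite(f"pics/{n}0.png",x[0])
P=cloud(*a[1:]); print(np.nanpercentile(P[...,2],[1,25,50]))
E
```

```text
scene [[-0.771, 0.508, -0.386, 1.085], [0.637, 0.629, -0.445, 0.611], [0.017, -0.589, -0.808, 1.289], [0.0, 0.0, 0.0, 1.0]] [[486.3, 0.0, 258.6], [0.0, 486.3, 194.8], [0.0, 0.0, 1.0]]
side [[-0.999, -0.027, 0.018, 0.517], [-0.033, 0.769, -0.639, 0.646], [0.003, -0.639, -0.769, 0.949], [0.0, 0.0, 0.0, 1.0]] [[351.8, 0.0, 256.5], [0.0, 351.8, 195.8], [0.0, 0.0, 1.0]]
[-0.75850706 -0.15334662  0.00128669]
```

View pics/scene0.png

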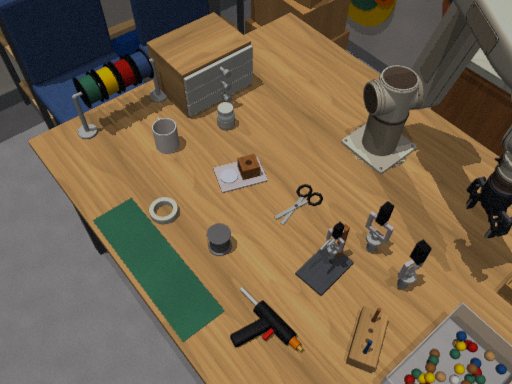

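View pics/side0.png

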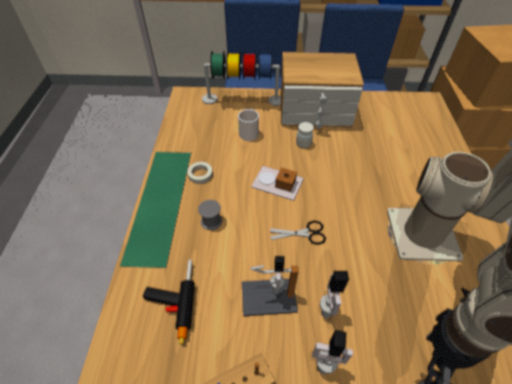

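The rest on the hook stand is at scene (335,240). Two standing look-alikes are at (378,230) and (410,265); neither hangs on a hook, so the hanging one fits the description. The drip base block is at (248,167), and the plate is at (325,268). I'll crop to confirm and measure.

```bash
python3 - <<'E'
from h import *
p,d,K,T=load("scene"); q,e,K2,T2=load("side")
A=cv2.resize(p[205:300,285:440],None,fx=5,fy=5,interpolation=cv2.INTER_CUBIC)
B=cv2.resize(q[245:325,225:355],None,fx=4,fy=4,interpolation=cv2.INTER_CUBIC)
im=np.zeros((475+0,775,3),np.uint8); im[:]=A; cv2.imwrite("pics/crop1.png",im); cv2.imwrite("pics/crop2.png",B)
P=cloud(d,K,T);P2=cloud(e,K2,T2)
def rect(pts):
    r=cv2.minAreaRect(pts[:,:2].astype(np.float32)*1000); return r
for nm,P_,img,box in(("scene",P,p,(205,300,285,365)),("side",P2,q,(245,325,225,355))):
    a,b,c,f=box;S=P_[a:b,c:f].reshape(-1,3);col=img[a:b,c:f].reshape(-1,3)
    m=(S[:,2]>.006)&(S[:,2]<.018)&(col.max(1)<110); print(nm,"plate",m.sum(),rect(S[m]),np.median(S[m,2]))
    m=(S[:,2]>.14)&(S[:,2]<.25);
    for lo in range(120,240,10):
        k=(S[:,2]*1000>lo)&(S[:,2]*1000<lo+10)
        if k.sum(): print(lo,k.sum(),(S[k].mean(0)*1000).round(),(np.ptp(S[k],0)*1000).round(),col[k].mean(0).round())
for nm,P_,img,box in(("scene",P,p,(150,195,205,275)),("side",P2,q,(160,200,245,310))):
    a,b,c,f=box;S=P_[a:b,c:f].reshape(-1,3)
    m=(S[:,2]>.049)&(S[:,2]<.062); print(nm,"block",m.sum(),rect(S[m]),np.median(S[m,2]))
    m=(S[:,2]>.004)&(S[:,2]<.014); print(nm,"dplate",m.sum(),rect(S[m]))
# decoys top
for box in((195,255,360,395),(235,295,393,432)):
    a,b,c,f=box;S=P[a:b,c:f].reshape(-1,3);S=S[S[:,2]>.02]; print("decoy",np.nanpercentile(S[:,2],99),S.mean(0))
E
```

```text
scene plate 1325 ((474.0874328613281, 152.65997314453125), (304.2731628417969, 172.791259765625), 75.62755584716797) 0.01326606895494753
120 53 [470. 229. 125.] [55. 56. 10.] [80. 84. 93.]
130 33 [461. 232. 135.] [53. 54. 10.] [50. 57. 67.]
140 29 [460. 229. 145.] [54. 57.  9.] [51. 59. 73.]
150 44 [473. 231. 157.] [86. 54.  9.] [82. 89. 98.]
160 89 [467. 231. 165.] [98. 57. 10.] [ 83.  97. 115.]
170 36 [492. 233. 174.] [77. 53.  9.] [82. 84. 88.]
180 49 [503. 233. 184.] [78. 20.  9.] [72. 76. 80.]
190 19 [482. 233. 195.] [59. 16.  9.] [20. 19. 21.]
200 22 [481. 232. 205.] [23. 20.  9.] [ 9. 13. 16.]
210 54 [476. 230. 217.] [27. 18.  9.] [22. 28. 33.]
220 14 [474. 230. 222.] [18. 15.  4.] [18. 22. 24.]
side plate 1533 ((448.09326171875, 231.61282348632812), (242.85787963867188, 106.34320831298828), 0.8395863771438599) 0.013734651778972595
120 46 [418. 254. 125.] [151.  90.   9.] [ 75.  88. 104.]
130 37 [414. 261. 135.] [147.  86.  10.] [60. 73. 90.]
140 36 [393. 264. 145.] [148.  78.   9.] [61. 78. 97.]
150 124 [400. 264. 157.] [185.  88.  10.] [121. 133. 148.]
160 157 [433. 244. 164
[... 356 characters left out ...]
30. 38. 46.]
230 2 [334. 277. 231.] [15. 13.  0.] [22. 26. 28.]
scene block 260 ((439.3434753417969, -191.80027770996094), (67.83688354492188, 62.407814025878906), 64.72489166259766) 0.055765749413789756
scene dplate 1088 ((461.81219482421875, -211.92666625976562), (194.73330688476562, 237.48529052734375), 50.97856903076172)
side block 236 ((439.0950622558594, -193.99795532226562), (65.91655731201172, 60.69873046875), 70.8996353149414) 0.05642157039289236
side dplate 864 ((467.36968994140625, -221.4031982421875), (238.2071075439453, 195.5338592529297), 0.9842418432235718)
decoy 0.23052713982126216 [0.34196565 0.2728553  0.13711641]
decoy 0.23089804518690954 [0.36425237 0.41283349 0.1454429 ]
```

View pics/crop1.png

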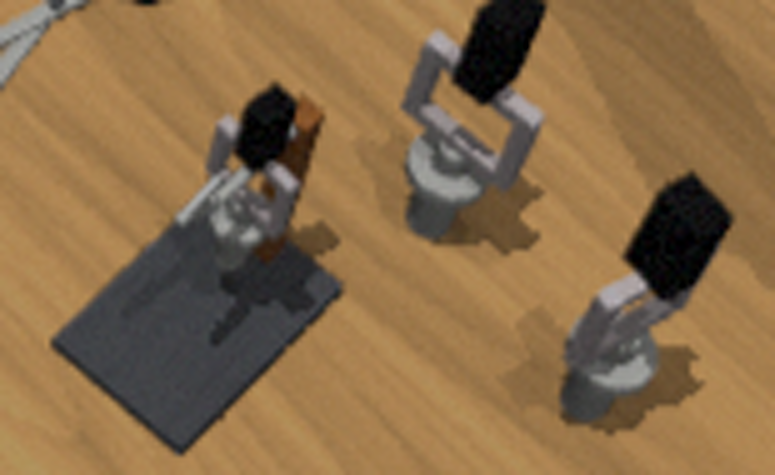

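The hanging rest is confirmed: its grip top is at z = 217 mm, which matches 53 + 164, and the bar runs through its window. Plate corners in the crop are near (52,343), (182,452) and (342,290).

```bash
python3 - <<'E'
from h import *
p,d,K,T=load("scene")
def ray(u,v,z):
    r=T[:3,:3]@np.array([(u-K[0,2])/K[0,0],(v-K[1,2])/K[1,1],1]); return T[:3,3]+r*(z-T[2,3])/r[2]
c=[ray(285+u/5-.4,205+v/5-.4,.012)[:2] for u,v in((52,343),(182,452),(342,290))]
c=np.array(c)*1000; print(c.round(1)); e1=c[2]-c[1]; e2=c[0]-c[1]
print(np.linalg.norm(e1),np.linalg.norm(e2),"yaw of hook(deg)",np.degrees(np.arctan2(-e1[1],-e1[0])),np.degrees(np.arctan2(*( -e2[::-1])))); print("origin",(c[0]+c[2])/2)
P=cloud(d,K,T)*1000
S=P[205:300,285:365].reshape(-1,3);col=p[205:300,285:365].reshape(-1,3).astype(int)
k=(S[:,2]>160)&(S[:,2]<167)&(col[:,2]-col[:,0]>40); print("posttop",k.sum(),S[k].mean(0))
k=(S[:,2]>212)&(col.max(1)<60); print("griptop",k.sum(),np.ptp(S[k],0),(S[k].max(0)+S[k].min(0))/2, cv2.minAreaRect(S[k][:,:2].astype(np.float32)))
o=get_obs();print(o["eef_pos"],o["tool_rot"],R.from_quat(o["tool_rot"]).as_matrix().round(2).tolist(),imaging.get_calibration("wrist")["hand_eye"])
E
```

```text
[[573.9 192.1]
 [562.5 289.3]
 [417.1 274.7]]
146.14405057032022 97.91228938289488 yaw of hook(deg) 5.742415474670385 96.64923171663506
origin [495.49196    233.40894888]
posttop 29 [436.02906173 225.95056727 163.52506   ]
griptop 50 [23.78822923 15.5202812  11.78407391] [475.55157998 230.58997436 217.94859052] ((475.7318115234375, 230.99913024902344), (15.305252075195312, 23.495203018188477), 85.81652069091797)
[0.20131752 0.45720033 0.24763736] [ 2.05908117e-01  9.78571024e-01 -7.56924438e-04 -1.56620963e-04] [[-0.92, 0.4, -0.0], [0.4, 0.92, -0.0], [-0.0, -0.0, -1.0]] [[-1.75217265e-06 -9.56053834e-01 -2.93191177e-01  7.59261408e-02]
 [ 9.99999916e-01  1.18773078e-04 -3.93277966e-04 -7.02006107e-04]
 [ 4.10818126e-04 -2.93191153e-01  9.56053753e-01 -1.25267562e-01]
 [ 0.00000000e+00  0.00000000e+00  0.00000000e+00  1.00000000e+00]]
```

Emit:
{"op": "apply_moves", "data": {"targets": [[[0,0,0.8,5.9,1],[0.2,-0.2,0.8,5.9,1],[0.7,-0.56,0,5.9,1],[0.7,-0.56,0,5.9,1],[0.7,-0.56,0,5.9,1],[0.7,-0.56,0,0,1],[0.7,-0.56,0,0,1],[0.7,-0.56,0,0,1]]]}}

```text
clock: 0.82
eef_pos: [0.3784, 0.3138, 0.3121]
tool_rot: [-0.05, 0.999, -0.0, -0.0]
ft_force: [0.6, -0.2, 0.2]
grip_width: 0.0855
grasp_force: 0.0
```

Emit:
{"op": "apply_moves", "data": {"targets": [[[0.7,-0.56,0,0,1],[0.7,-0.56,0,0,1],[0.7,-0.56,0,0,1],[0.36,-0.42,0,0,1],[0,0,0,0,1],[0,0,0,0,1]]]}}

```text
clock: 1.32
eef_pos: [0.4764, 0.2301, 0.3116]
tool_rot: [-0.049, 0.999, -0.0, -0.001]
ft_force: [-0.2, 0.4, -0.6]
grip_width: 0.0853
grasp_force: 0.0
```

```bash
python3 - <<'E'
from h import *
p,d,K,T=grab("wrist"); o=get_obs(); print(o["clock"],o["eef_pos"],R.from_quat(o["tool_rot"]).as_matrix()[:2,1])
P=cloud(d,K,T)*1000; S=P.reshape(-1,3); col=p.reshape(-1,3).astype(int)
near=(abs(S[:,0]-476)<60)&(abs(S[:,1]-231)<45)
k=near&(S[:,2]>212)&(S[:,2]<224); print("griptop",k.sum(),np.median(S[k,2]),cv2.minAreaRect(S[k][:,:2].astype(np.float32)))
k=near&(S[:,2]>158)&(S[:,2]<168)&(col[:,2]-col[:,0]>40); print("post",k.sum(),cv2.minAreaRect(S[k][:,:2].astype(np.float32)))
cv2.imwrite("pics/w1.png",p)
E
```

```text
1.3667 [0.47573577 0.23092149 0.31181678] [-0.09878246  0.99510905]
griptop 765 216.239623830609 ((471.664306640625, 228.99710083007812), (17.975021362304688, 24.194684982299805), 88.8160171508789)
post 367 ((469.6271057128906, 228.3848114013672), (92.738525390625, 16.35108184814453), 5.243492603302002)
```

View pics/w1.png

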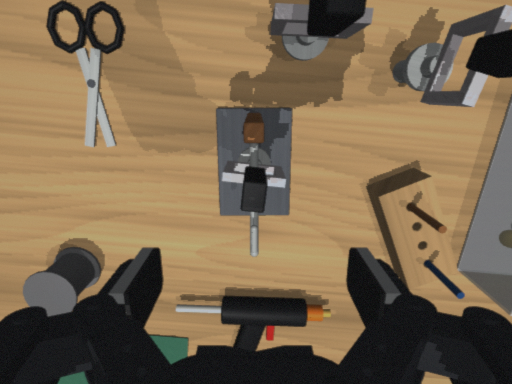

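The wrist picture shows the grip at (255,190), the post top at (254,132) and the hook pointing down to (254,250). The fingers straddle the grip squarely, so I'll descend and close.

Emit:
{"op": "apply_moves", "data": {"targets": [[[-0.05,-0.02,-0.8,0,1],[0,0,-0.8,0,1],[0,0,-0.8,0,1],[0,0,-0.6,0,1],[0,0,0,0,0],[0,0,0,0,-0.5],[0,0,0,0,-1],[0,0,0,0,-1]]]}}

```text
clock: 2.03
eef_pos: [0.4749, 0.2316, 0.1947]
tool_rot: [-0.05, 0.999, 0.001, 0.002]
ft_force: [0.2, -0.1, 0.6]
grip_width: 0.0391
grasp_force: 0.0
```

Emit:
{"op": "apply_moves", "data": {"targets": [[[0,0,0,0,-1],[0,0,0,0,-1],[0,0,0,0,-1],[0,0,0,0,-1]]]}}

```text
clock: 2.37
eef_pos: [0.475, 0.2305, 0.1942]
tool_rot: [-0.05, 0.999, 0.0, 0.002]
ft_force: [-0.4, -1.8, 5.9]
grip_width: 0.0175
grasp_force: 59.9
```

Emit:
{"op": "apply_moves", "data": {"targets": [[[0,0,0.2,0,-1],[0,0,0.2,0,-1],[-0.15,-0.015,0,0,-1],[-0.15,-0.015,0,0,-1],[-0.15,-0.015,0,0,-1],[-0.15,-0.015,0,0,-1],[0,0,0,0,-1]]]}}

```text
clock: 2.95
eef_pos: [0.4509, 0.2279, 0.2092]
tool_rot: [-0.05, 0.999, -0.0, 0.003]
ft_force: [5.1, -1.0, -1.1]
grip_width: 0.0174
grasp_force: 59.0
```

Emit:
{"op": "apply_moves", "data": {"targets": [[[-0.15,-0.015,0,0,-1],[-0.15,-0.015,0,0,-1],[0,0,0,0,-1]]]}}

```text
clock: 3.2
eef_pos: [0.439, 0.2269, 0.2093]
tool_rot: [-0.05, 0.999, 0.0, 0.002]
ft_force: [4.8, -0.8, -0.8]
grip_width: 0.017
grasp_force: 58.9
```

A steady 5 N means the rest is pivoting in the pads against the post, as planned. I'll continue to about 30 degrees and look.

Emit:
{"op": "apply_moves", "data": {"targets": [[[-0.15,-0.015,-0.02,0,-1],[-0.15,-0.015,-0.02,0,-1],[-0.15,-0.015,-0.02,0,-1],[-0.1,-0.01,0,0,-1],[0,0,0,0,-1]]]}}

```text
clock: 3.62
eef_pos: [0.4169, 0.2249, 0.2063]
tool_rot: [-0.05, 0.999, 0.0, 0.002]
ft_force: [6.2, 0.4, -2.1]
grip_width: 0.0178
grasp_force: 59.1
```

```bash
cat > tilt.py <<'E'
from h import *
import sys
tag=sys.argv[1]
o=get_obs(); print(o["clock"],o["eef_pos"]); e=o["eef_pos"]*1 if hasattr(o["eef_pos"],'shape') else np.array(o["eef_pos"])
out=[]
for n,f in(("scene",4),("side",4)):
    p,d,K,T=grab(n); u,v=proj(e-[0,0,.06],K,T)[0].astype(int)
    c=p[max(v-40,0):v+40,max(u-48,0):u+48]; out.append(cv2.resize(c,(384,320),interpolation=cv2.INTER_CUBIC)); print(n,"crop origin",u-48,v-40,"x4")
cv2.imwrite(f"pics/{tag}.png",np.hstack(out))
E
python3 tilt.py t1
```

```text
3.6167 [0.41694059 0.22490901 0.20630195]
scene crop origin 300 187 x4
side crop origin 252 232 x4
```

View pics/t1.png

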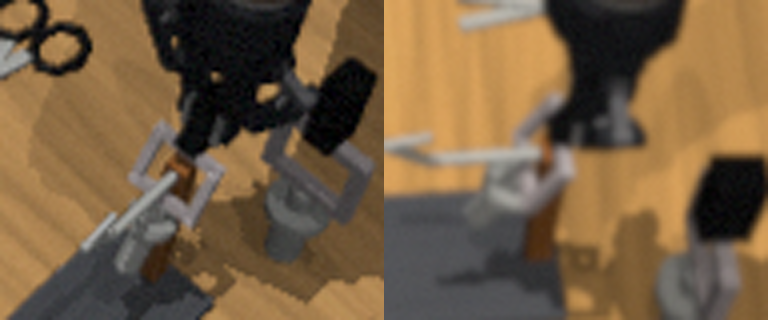

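Rest tilted with the window around the post top; scene crop (180,190), side crop (530,180). I'll fit the tilt from the depth clouds and plan a draw-off path with clearances.

```bash
cat > fit.py <<'E'
from h import *
from scipy.optimize import minimize
O=np.array([495.5,233.4]);a=np.radians(5.6);H=np.array([np.cos(a),np.sin(a)]);Y=np.array([-H[1],H[0]])
def st(X): # world mm -> stand
    q=X[...,:2]-O; return np.stack([q@H,q@Y,X[...,2]],-1)
def box(q,lo,hi):
    c=(np.array(lo)+hi)/2;h=(np.array(hi)-lo)/2;w=abs(q-c)-h
    return np.linalg.norm(np.maximum(w,0),axis=-1)+np.minimum(w.max(-1),0)
def cyl(q,r,z0,z1):
    w=np.stack([np.hypot(q[...,0],q[...,1])-r,abs(q[...,2]-(z0+z1)/2)-(z1-z0)/2],-1)
    return np.linalg.norm(np.maximum(w,0),axis=-1)+np.minimum(w.max(-1),0)
def sdf(q,grip=False):
    L=[cyl(q,10,0,40),cyl(q,18,40,48),cyl(q,8,48,62),box(q,[-4,-28,62],[4,28,70]),box(q,[-4,-28,106],[4,28,114]),
       box(q,[-4,-28,62],[4,-20,114]),box(q,[-4,20,62],[4,28,114])]
    if grip: L.append(box(q,[-12,-9,114],[12,9,164]))
    return np.min(L,0)
def torest(S,g,th,sg): # g grasp point stand frame (3), th rad top towards post
    D=S-g; c,s=np.cos(th),np.sin(th)
    return np.stack([c*D[...,0]+s*D[...,2],D[...,1],-s*D[...,0]+c*D[...,2]+sg],-1)
def fit(g,pts,th0,sg0=141):
    f=lambda x:np.minimum(abs(sdf(torest(pts,g+[0,x[2],0],x[0],x[1]))),8).mean()+.02*(x[1]-141)**2/9
    best=min((minimize(f,[t,sg0,0],method="Nelder-Mead") for t in np.radians([th0-12,th0,th0+12])),key=lambda r:r.fun)
    return best.x,best.fun
def gpt():
    e=np.array(get_obs()["eef_pos"])*1000+[0,0,2]; return st(e)
E
python3 - <<'E'
from fit import *
g=gpt(); print("g",g)
pts=[]
for n in("scene","side"):
    p,d,K,T=load(n); S=st(cloud(d,K,T)*1000).reshape(-1,3); col=p.reshape(-1,3).astype(int)
    k=(S[:,0]>-75)&(S[:,0]<25)&(abs(S[:,1])<35)&(S[:,2]>40)&(S[:,2]<190)&(col.max(1)>70)&(col[:,2]-col[:,0]<22)
    k&=~((abs(S[:,1])<7)&(S[:,2]>145)); A=S[k]; pts.append(A); r=fit(g,A,30); print(n,len(A),np.degrees(r[0][0]),r[0][1:],r[1])
A=np.vstack(pts); r=fit(g,A,30); th,sg=r[0][:2]; print("both",np.degrees(th),sg,r[1])
# clearance planning (y=0 obstacles sampled with radius)
def seg(p,q,rad,n=40): t=np.linspace(0,1,n)[:,None]; P=np.array(p)*(1-t)+np.array(q)*t; return np.c_[P[:,0],np.zeros(n),P[:,1]],np.full(n,rad)
L=[seg((-51,155),(20,155),4),seg((20,155),(46,177),4),seg((46,177),(19.6,183.6),3)]
ob=np.vstack([l[0] for l in L]);rd=np.hstack([l[1] for l in L])
pz=np.linspace(20,162,40)
for x in(-51,-60):
  for y in(-9,0,9): ob=np.vstack([ob,np.c_[np.full(40,x),np.full(40,y),pz]]);rd=np.hstack([rd,np.zeros(40)])
def clear(gx,gz,t,s): return (sdf(torest(ob,np.array([gx,0,gz]),t,s),True)-rd).min()
for t in (th-.07,th,th+.07):
  row=[]
  for gx in range(-82,40,8):
    zs=np.arange(190,285,1.); c=[clear(gx,z,t,sg) for z in zs]
    ok=[i for i in range(len(zs)) if zs[i]<255 or gx>-20]; i=max(ok,key=lambda i:min(c[i],99) if zs[i]<g[2]+10+max(0,gx+50)*1.2 else -9)
    row.append((gx,int(zs[i]),round(c[i],1)))
  print(round(np.degrees(t),1),row)
E
```

```text
g [-78.92459358  -0.78474834 208.31547636]
scene 319 25.538216876406953 [142.52909512  -0.66998648] 1.4676652051327836
side 298 25.685914073600067 [1.43712410e+02 9.14089976e-04] 1.168794111819209
both 25.68587364202084 143.19210691554474 1.2573412293524924
21.7 [(-82, 210, np.float64(-5.3)), (-74, 214, np.float64(-2.4)), (-66, 208, np.float64(3.9)), (-58, 208, np.float64(9.5)), (-50, 206, np.float64(11.0)), (-42, 206, np.float64(11.0)), (-34, 206, np.float64(11.0)), (-26, 206, np.float64(11.0)), (-18, 206, np.float64(11.0)), (-10, 211, np.float64(6.0)), (-2, 213, np.float64(2.2)), (6, 224, np.float64(2.4)), (14, 227, np.float64(5.2)), (22, 229, np.float64(8.9)), (30, 231, np.float64(12.6)), (38, 233, np.float64(16.1))]
25.7 [(-82, 208, np.float64(-2.4)), (-74, 203, np.float64(2.6)), (-66, 206, np.float64(9.1)), (-58, 205, np.float64(9.5)), (-50, 205, np.float64(10.2)), (-42, 205, np.float64(10.2)), (-34, 205, np.float64(10.2)), (-26, 205, np.float64(10.2)), (-18, 205, np.float64(10.3)), (-10, 211, np.float64(5.7)), (-2, 220, np.float64(2.0)), (6, 225, np.float64(3.2)), (14, 227, np.float64(6.6)), (22, 229, np.float64(10.5)), (30, 231, np.float64(14.3)), (38, 235, np.float64(18.3))]
29.7 [(-82, 201, np.float64(1.4)), (-74, 204, np.float64(7.8)), (-66, 204, np.float64(7.7)), (-58, 203, np.float64(9.6)), (-50, 203, np.float64(9.6)), (-42, 203, np.float64(9.6)), (-34, 203, np.float64(9.6)), (-26, 203, np.float64(9.6)), (-18, 203, np.float64(9.7)), (-10, 210, np.float64(5.4)), (-2, 221, np.float64(2.6)), (6, 225, np.float64(4.2)), (14, 227, np.float64(8.1)), (22, 229, np.float64(12.0)), (30, 284, np.float64(17.1)), (38, 284, np.float64(24.1))]
```

Tilt is about 26°. A little more will give better clearance, so I'll push 9 mm further, then come back to mid-bar and re-fit.

Emit:
{"op": "apply_moves", "data": {"targets": [[[-0.12,-0.012,-0.03,0,-1],[-0.12,-0.012,-0.03,0,-1],[0,0,0,0,-1],[0.3,0.03,0,0,-1],[0.4,0.04,-0.02,0,-1],[0.4,0.04,0,0,-1],[0,0,0,0,-1]]]}}

```text
clock: 4.3
eef_pos: [0.4513, 0.2283, 0.2018]
tool_rot: [-0.05, 0.999, 0.0, -0.001]
ft_force: [-0.9, 0.1, -3.2]
grip_width: 0.0169
grasp_force: 59.2
```

```bash
cat >> fit.py <<'E'
def cur(th0=30,lo=40):
    g=gpt(); pts=[]
    for n in("scene","side"):
        p,d,K,T=grab(n); S=st(cloud(d,K,T)*1000).reshape(-1,3); col=p.reshape(-1,3).astype(int)
        k=(S[:,0]>g[0]-20)&(S[:,0]<g[0]+110)&(abs(S[:,1]-g[1])<35)&(S[:,2]>lo)&(S[:,2]<g[2]-18)&(col.max(1)>70)&(col[:,2]-col[:,0]<22)
        if lo==40: k&=~((abs(S[:,1])<7)&(S[:,2]>145))
        pts.append(S[k])
    A=np.vstack(pts); r=fit(g,A,th0); print("g",g.round(1),len(A),"tilt",np.degrees(r[0][0]).round(1),"sg,dy",r[0][1:].round(1),"res",round(r[1],2)); return g,r
E
python3 - <<'E'
from fit import *
g,r=cur(); th,sg=r[0][:2]
def seg(p,q,rad,n=40): t=np.linspace(0,1,n)[:,None]; P=np.array(p)*(1-t)+np.array(q)*t; return np.c_[P[:,0],np.zeros(n),P[:,1]],np.full(n,rad)
L=[seg((-51,155),(20,155),4),seg((20,155),(46,177),4),seg((46,177),(19.6,183.6),3)]
ob=np.vstack([l[0] for l in L]);rd=np.hstack([l[1] for l in L])
for gx in range(-24,46,4):
    zs=np.arange(195,250,.5); c=np.array([(sdf(torest(ob,np.array([gx,0,z]),th,sg),True)-rd).min() for z in zs]); ok=zs[c>c.max()*.7] if gx<8 else zs[c>2]
    print(gx,zs[c.argmax()],c.max().round(1),(zs[c>1].min(),zs[c>1].max()) if (c>1).any() else None)
E
```

```text
g [-44.5  -0.8 203.8] 629 tilt 30.3 sg,dy [143.5  -1.4] res 1.31
-24 203.0 9.5 (np.float64(195.0), np.float64(211.0))
-20 203.0 9.5 (np.float64(195.0), np.float64(211.0))
-16 205.5 7.6 (np.float64(195.0), np.float64(213.0))
-12 209.5 6.1 (np.float64(195.0), np.float64(215.5))
-8 209.5 3.8 (np.float64(195.0), np.float64(218.5))
-4 220.0 2.6 (np.float64(218.0), np.float64(222.0))
0 222.5 3.0 (np.float64(220.5), np.float64(225.0))
4 225.0 4.0 (np.float64(222.5), np.float64(228.5))
8 226.0 5.7 (np.float64(221.5), np.float64(232.0))
12 227.0 7.6 (np.float64(220.5), np.float64(235.5))
16 228.0 9.4 (np.float64(219.5), np.float64(248.5))
20 229.0 11.2 (np.float64(218.5), np.float64(249.5))
24 230.0 13.1 (np.float64(217.5), np.float64(249.5))
28 231.0 15.4 (np.float64(216.5), np.float64(249.5))
32 233.0 17.6 (np.float64(216.5), np.float64(249.5))
36 235.5 20.6 (np.float64(214.5), np.float64(249.5))
40 249.0 24.3 (np.float64(213.5), np.float64(249.5))
44 249.0 28.3 (np.float64(213.0), np.float64(249.5))
```

Emit:
{"op": "apply_moves", "data": {"targets": [[[0.3,0.03,0,0,-1],[0.3,0.03,0,0,-1],[0,0,0,0,-1],[0.1,0.01,0.09,0,-1],[0.1,0.01,0.09,0,-1],[0.1,0.01,0.11,0,-1],[0.1,0.01,0.11,0,-1],[0,0,0,0,-1]]]}}

```text
clock: 5.07
eef_pos: [0.4916, 0.2325, 0.2202]
tool_rot: [-0.05, 0.999, 0.001, 0.001]
ft_force: [0.1, -0.6, -3.2]
grip_width: 0.0173
grasp_force: 59.2
```

```bash
python3 -c "
from fit import *
cur(); print(get_obs()['ft_force'])"; python3 tilt.py t2
```

```text
g [ -4.   -0.5 222.2] 550 tilt 30.5 sg,dy [144.2  -0. ] res 1.37
[-0.11992874 -0.71457271 -2.38036527]
5.1667 [0.49049036 0.2321505  0.21914614]
scene crop origin 284 200 x4
side crop origin 223 231 x4
```

View pics/t2.png

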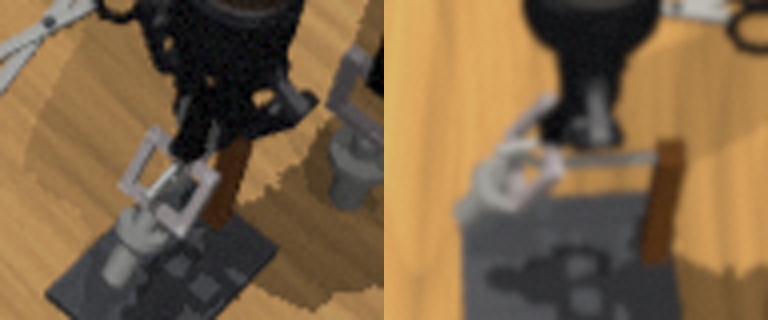

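No contact force beyond the weight; the frame (side crop 530,160) is just passing the barb. Continuing along the slope.

Emit:
{"op": "apply_moves", "data": {"targets": [[[0.1,0.01,0.05,0,-1],[0.1,0.01,0.06,0,-1],[0.1,0.01,0.03,0,-1],[0.1,0.01,0.03,0,-1],[0.2,0.02,0.05,0,-1],[0.2,0.02,0.05,0,-1],[0.3,0.03,0.08,0,-1],[0.3,0.03,0.1,0,-1]]]}}

```text
clock: 5.93
eef_pos: [0.5469, 0.2376, 0.2366]
tool_rot: [-0.05, 0.999, -0.0, -0.0]
ft_force: [-0.5, 0.5, -2.7]
grip_width: 0.0172
grasp_force: 59.1
```

Emit:
{"op": "apply_moves", "data": {"targets": [[[0.4,0.04,0.2,0,-1],[0.4,0.04,0.4,0,-1],[0.4,0.04,0.6,0,-1],[0.5,0,0.6,0,-1],[0.2,0,0.4,0,-1],[0,0,0,0,-1]]]}}

```text
clock: 6.43
eef_pos: [0.6255, 0.2425, 0.3281]
tool_rot: [-0.049, 0.999, 0.001, 0.004]
ft_force: [0.1, -0.2, -1.6]
grip_width: 0.0173
grasp_force: 59.1
```

```bash
python3 -c "
from fit import *
cur(30,60); o=get_obs();print(o['clock'],o['ft_force'],o['eef_pos'],o['joint_pos'])"
```

```text
g [130.3  -3.6 330.1] 724 tilt 30.5 sg,dy [144.2  -0.9] res 1.24
6.5333 [ 0.02950141 -0.34886727 -4.10098309] [0.62285668 0.2424592  0.32418681] [3.71126961e-01 6.09923772e-01 7.61563737e-01 1.72212953e+00
 2.21671386e-04 2.71439760e-01]
```

Off the hook with the tilt held at 30°. Next I'll carry it to the robot side of the drip block while turning 28° clockwise. There I can use the block's side face to push the plug upright in the pads.

Emit:
{"op": "apply_moves", "data": {"targets": [[[-0.3,-0.37,0,-4,-1],[-0.55,-0.68,0,-4,-1],[-0.55,-0.68,0,-4,-1],[-0.55,-0.68,0,-4,-1],[-0.55,-0.68,0,-4,-1],[-0.55,-0.68,0,-4,-1],[-0.55,-0.68,0,-4,-1],[-0.55,-0.68,0,0,-1]]]}}

```text
clock: 7.2
eef_pos: [0.453, 0.0363, 0.3228]
tool_rot: [0.194, 0.981, -0.0, -0.002]
ft_force: [1.6, 0.3, -2.7]
grip_width: 0.017
grasp_force: 59.3
```

Emit:
{"op": "apply_moves", "data": {"targets": [[[-0.55,-0.68,0,0,-1],[-0.55,-0.68,0,0,-1],[-0.55,-0.68,0,0,-1],[-0.55,-0.68,0,0,-1],[-0.55,-0.68,-0.2,0,-1],[-0.55,-0.68,-0.4,0,-1],[-0.55,-0.68,-0.4,0,-1],[-0.3,-0.37,-0.4,0,-1]]]}}

```text
clock: 7.87
eef_pos: [0.2864, -0.1684, 0.2666]
tool_rot: [0.194, 0.981, -0.0, -0.001]
ft_force: [0.8, 0.1, -2.6]
grip_width: 0.0173
grasp_force: 59.5
```

```bash
python3 - <<'E'
from h import *
p,d,K,T=grab("wrist"); o=get_obs(); print(o["clock"],o["eef_pos"],R.from_quat(o["tool_rot"]).as_matrix()[:2,0])
P=cloud(d,K,T)*1000; S=P.reshape(-1,3); 
near=(abs(S[:,0]-439)<60)&(abs(S[:,1]+193)<60)
k=near&(S[:,2]>50)&(S[:,2]<60); print("block wrist",k.sum(),np.median(S[k,2]),cv2.minAreaRect(S[k][:,:2].astype(np.float32)))
cv2.imwrite("pics/w2.png",p)
# disc/base orientation and hole from scene0-like views now
for n in("scene","side"):
    p,d,K,T=grab(n); S=(cloud(d,K,T)*1000); Q=S.reshape(-1,3);c=p.reshape(-1,3).astype(int)
    near=(abs(Q[:,0]-460)<110)&(abs(Q[:,1]+205)<110)
    k=near&(Q[:,2]>50)&(Q[:,2]<60); r=cv2.minAreaRect(Q[k][:,:2].astype(np.float32)); print(n,"block",k.sum(),r)
    h=k&(c.max(1)<70); print("dark on top",h.sum(),Q[h].mean(0))
    k=near&(Q[:,2]>4)&(Q[:,2]<14)&(c.min(1)>120); print("plate",k.sum(),cv2.minAreaRect(Q[k][:,:2].astype(np.float32)))
E
```

```text
7.9167 [ 0.28370135 -0.16875849  0.26351633] [-0.9237989   0.38277735]
block wrist 4 55.20015746563084 ((418.7614440917969, -154.26727294921875), (0.7862101197242737, 2.610215425491333), 70.00321197509766)
scene block 237 ((439.3418884277344, -192.0289306640625), (63.71439743041992, 61.926841735839844), 71.77944946289062)
dark on top 11 [ 447.74255971 -174.00059264   52.08836407]
plate 662 ((467.796875, -201.70875549316406), (111.19701385498047, 159.23948669433594), 68.94237518310547)
side block 233 ((439.4731140136719, -193.59434509277344), (63.718936920166016, 60.179569244384766), 69.68582153320312)
dark on top 0 [nan nan nan]
plate 619 ((468.2374267578125, -204.66729736328125), (115.88252258300781, 163.05813598632812), 69.4288558959961)<stdin>:12: RuntimeWarning: Mean of empty slice.
  ret = um.true_divide(
```

View pics/w2.png

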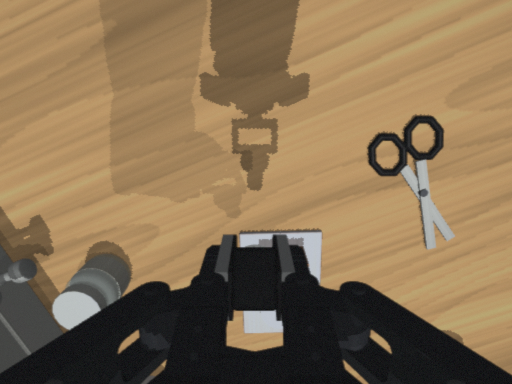

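The base yaw is about −21° and the block centre about (439.6, −192.8). I'll line up with the face, lower, then push along (0.935, −0.355).

Emit:
{"op": "apply_moves", "data": {"targets": [[[0.1,0.26,-0.6,1.7,-1],[0.1,0.26,-0.7,0,-1],[0.09,0.25,-0.7,0,-1],[0,0,-0.5,0,-1],[0.4,-0.15,0,0,-1],[0.4,-0.15,0,0,-1],[0,0,0,0,-1]]]}}

```text
clock: 8.6
eef_pos: [0.337, -0.149, 0.1686]
tool_rot: [0.177, 0.984, -0.0, 0.002]
ft_force: [1.5, -0.7, -2.6]
grip_width: 0.0173
grasp_force: 60.1
```

Emit:
{"op": "apply_moves", "data": {"targets": [[[0.15,-0.057,0,0,-1],[0.15,-0.057,0,0,-1],[0.15,-0.057,0,0,-1],[0.15,-0.057,0,0,-1],[0.15,-0.057,0,0,-1],[0,0,0,0,-1]]]}}

```text
clock: 9.1
eef_pos: [0.3641, -0.1603, 0.1683]
tool_rot: [0.178, 0.984, 0.0, -0.001]
ft_force: [-2.3, 1.4, -3.6]
grip_width: 0.0173
grasp_force: 60.8
```

```bash
cat > cur2.py <<'E'
import fit
from fit import *
m=R.from_quat(get_obs()["tool_rot"]).as_matrix(); fit.H=H=-m[:2,0]; fit.Y=Y=np.array([-H[1],H[0]]); fit.O=np.array([439.6,-192.8])
def now(th0=15):
    g=gpt(); pts=[]
    for n in("scene","side"):
        p,d,K,T=grab(n); S=st(cloud(d,K,T)*1000).reshape(-1,3); col=p.reshape(-1,3).astype(int)
        k=(S[:,0]>g[0]-40)&(S[:,0]<g[0]+110)&(abs(S[:,1]-g[1])<35)&(S[:,2]>30+30*(abs(S[:,0])<34))&(S[:,2]<g[2]-18)&(col.max(1)>70)&(col[:,2]-col[:,0]<22)
        pts.append(S[k])
    A=np.vstack(pts); r=fit.fit(g,A,th0); th,sg,dy=r[0]
    tip=g+[0,dy,0]+np.array([np.sin(th)*sg,0,-np.cos(th)*sg])
    print("g",g.round(1),len(A),"tilt",np.degrees(th).round(1),"sg,dy",sg.round(1),dy.round(1),"res",round(r[1],2),"tip world",(fit.O+tip[0]*H+tip[1]*Y).round(1),tip[2].round(1))
    o=get_obs();print(o["clock"],o["ft_force"].round(1),o["eef_pos"].round(4),"yaw",np.degrees(np.arctan2(H[1],H[0])).round(1))
if __name__=="__main__": now()
E
python3 cur2.py
```

```text
Traceback (most recent call last):
  File "cur2.py", line 14, in <module>
    if __name__=="__main__": now()
                             ~~~^^
  File "cur2.py", line 10, in now
    A=np.vstack(pts); r=fit.fit(g,A,th0); th,sg,dy=r[0]
                        ^^^^^^^
AttributeError: 'function' object has no attribute 'fit'
```

```bash
sed -i '1s/.*/import fit as F/; s/^from fit import \*/from fit import */; s/fit\.H/F.H/; s/fit\.Y/F.Y/; s/fit\.O/F.O/g; s/fit\.fit/F.fit/' cur2.py; python3 cur2.py;python3 tilt.py t3
```

```text
g [-82.4   3.8 170.3] 302 tilt 18.2 sg,dy 143.4 -0.0 res 1.45 tip world [ 405.7 -176. ] 34.1
9.3 [-1.6  0.5 -4.4] [ 0.3637 -0.1604  0.1685] yaw -20.6
9.3 [ 0.36373432 -0.16035894  0.1685136 ]
scene crop origin 224 106 x4
side crop origin 262 131 x4
```

View pics/t3.png

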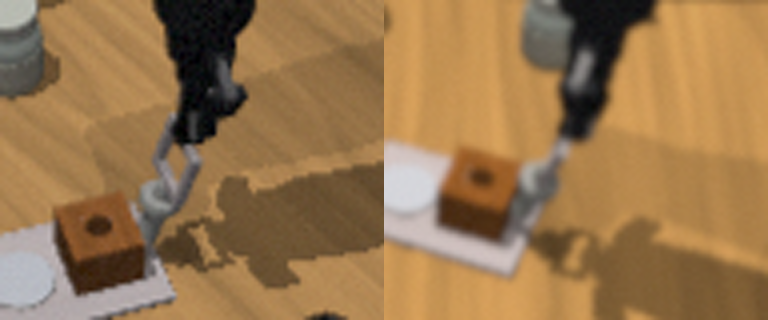

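The plug (scene crop 150,230) is against the block face with tilt down to 18°. The hole is at crop (98,226) in scene and (96,178) in side. Continuing the push.

Emit:
{"op": "apply_moves", "data": {"targets": [[[0.15,-0.057,0,0,-1],[0.15,-0.057,0,0,-1],[0.15,-0.057,0,0,-1],[0.15,-0.057,0,0,-1],[0.1,-0.038,0,0,-1],[0,0,0,0,-1]]]}}

```text
clock: 9.9
eef_pos: [0.393, -0.1717, 0.1687]
tool_rot: [0.179, 0.984, -0.0, 0.0]
ft_force: [-2.5, 1.0, -2.2]
grip_width: 0.0178
grasp_force: 61.8
```

```bash
python3 cur2.py; python3 - <<'E'
from h import *
for n,(u,v) in(("scene",(248.2,162.2)),("side",(285.8,175.2))):
    p,d,K,T=load(n)
    r=T[:3,:3]@np.array([(u-K[0,2])/K[0,0],(v-K[1,2])/K[1,1],1]); print(n,T[:3,3]+r*(.055-T[2,3])/r[2])
E
```

```text
g [-51.1   3.4 170.7] 247 tilt 5.0 sg,dy 141.6 -0.0 res 1.37 tip world [ 404.5 -176. ] 29.7
10.0 [-0.3  0.6 -3.4] [ 0.3927 -0.1716  0.1687] yaw -20.6
scene [ 0.43891745 -0.19244299  0.055     ]
side [ 0.43971813 -0.19280156  0.055     ]
```

Emit:
{"op": "apply_moves", "data": {"targets": [[[0.13,-0.049,0,0,-1],[0.13,-0.049,0,0,-1],[0,0,0,0,-1],[-0.2,0.076,0,0,-1],[-0.2,0.076,0,0,-1],[0,0,0.6,0,-1],[0,0,0.6,0,-1],[0,0,0,0,-1]]]}}

```text
clock: 10.67
eef_pos: [0.3889, -0.1702, 0.2213]
tool_rot: [0.178, 0.984, -0.001, 0.005]
ft_force: [0.8, -0.1, -3.2]
grip_width: 0.0171
grasp_force: 62.2
```

```bash
python3 -c "
import cur2; cur2.now(0); cur2.now(0)"
```

```text
g [-55.4   3.4 223.3] 252 tilt 1.0 sg,dy 143.5 -0.5 res 1.35 tip world [ 391.1 -171.6] 79.9
10.7667 [ 0.7 -0.3 -2.3] [ 0.3872 -0.1694  0.2179] yaw -20.6
g [-57.3   3.5 219.9] 249 tilt 0.3 sg,dy 143.2 -0.7 res 1.38 tip world [ 387.6 -170.3] 76.7
10.8667 [-0.5  0.8 -3.4] [ 0.3858 -0.1688  0.2161] yaw -20.6
```

Emit:
{"op": "apply_moves", "data": {"targets": [[[0.65,-0.28,0,0,-1],[0.65,-0.28,0,0,-1],[0,0,-0.2,0,-1],[0,0,0,0,-1],[0,0,0,0,-1],[0,0,0,0,-1]]]}}

```text
clock: 11.37
eef_pos: [0.437, -0.1909, 0.2079]
tool_rot: [0.179, 0.984, 0.0, -0.001]
ft_force: [-0.4, 0.2, -3.4]
grip_width: 0.0169
grasp_force: 62.0
```

```bash
python3 - <<'E'
import cur2; cur2.now(0); cur2.now(0)
from h import *
out=[]
for n,c in(("scene",(248,158)),("side",(286,172))):
    p,d,K,T=load(n); u,v=c; out.append(cv2.resize(p[v-30:v+20,u-24:u+24],(384,400),interpolation=cv2.INTER_CUBIC))
cv2.imwrite("pics/t4.png",np.hstack(out))
E
```

```text
g [ -3.1   0.9 209.9] 243 tilt 0.9 sg,dy 141.8 -0.0 res 1.28 tip world [ 439.1 -191.7] 68.1
11.4667 [ 0.1  0.  -3.3] [ 0.4376 -0.1911  0.2087] yaw -20.6
g [ -2.5   0.9 210.7] 244 tilt 1.4 sg,dy 141.7 -0.0 res 1.37 tip world [ 440.8 -192.3] 69.0
11.5667 [-0.1  0.1 -2.3] [ 0.438  -0.1913  0.2091] yaw -20.6
```

View pics/t4.png

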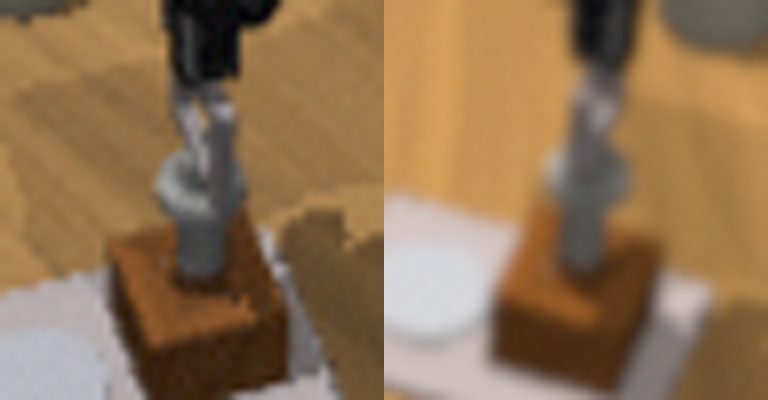

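The plug hangs over the hole (scene crop 200,270; side crop 578,262), within about 1 mm. Lowering gently and watching the force.

Emit:
{"op": "apply_moves", "data": {"targets": [[[-0.012,-0.012,-0.12,0,-1],[0,0,-0.1,0,-1],[0,0,-0.08,0,-1],[0,0,-0.06,0,-1],[0,0,-0.06,0,-1],[0,0,-0.04,0,-1],[0,0,0,0,-1]]]}}

```text
clock: 12.15
eef_pos: [0.4376, -0.1918, 0.1898]
tool_rot: [0.179, 0.984, 0.0, -0.0]
ft_force: [0.3, 0.4, -2.5]
grip_width: 0.0174
grasp_force: 62.0
```

Emit:
{"op": "apply_moves", "data": {"targets": [[[0,0,-0.1,0,-1],[0,0,-0.1,0,-1],[0,0,-0.1,0,-1],[0,0,-0.1,0,-1],[0,0,-0.1,0,-1],[0,0,-0.1,0,-1],[0,0,0,0,-1]]]}}

```text
clock: 12.73
eef_pos: [0.4372, -0.1916, 0.1652]
tool_rot: [0.178, 0.984, 0.0, -0.001]
ft_force: [0.6, -0.2, -3.1]
grip_width: 0.0172
grasp_force: 62.0
```

Emit:
{"op": "apply_moves", "data": {"targets": [[[0,0,-0.08,0,-1],[0,0,-0.08,0,-1],[0,0,-0.06,0,-1],[0,0,-0.05,0,-1],[0,0,0,0,-1],[0,0,0,0,-1]]]}}

```text
clock: 13.23
eef_pos: [0.4383, -0.1922, 0.1572]
tool_rot: [0.179, 0.984, -0.0, 0.001]
ft_force: [-1.6, 0.6, 7.0]
grip_width: 0.0174
grasp_force: 63.6
```

Emit:
{"op": "apply_moves", "data": {"targets": [[[0,0,-0.06,0,-1],[0,0,-0.04,0,-1],[0,0,0,0,-1],[0,0,0,0,-1]]]}}

```text
clock: 13.57
eef_pos: [0.4399, -0.1927, 0.1568]
tool_rot: [0.178, 0.984, -0.001, 0.004]
ft_force: [-6.6, 3.4, 25.7]
grip_width: 0.0172
grasp_force: 66.1
```

```bash
python3 - <<'E'
import cur2; cur2.now(0)
from h import *
out=[]
for n,c in(("scene",(248,158)),("side",(286,172))):
    p,d,K,T=load(n); u,v=c; out.append(cv2.resize(p[v-30:v+20,u-24:u+24],(384,400),interpolation=cv2.INTER_CUBIC))
cv2.imwrite("pics/t5.png",np.hstack(out))
E
```

```text
g [  0.3   0.2 158.8] 189 tilt -0.2 sg,dy 141.1 -0.0 res 1.3 tip world [ 439.5 -192.6] 17.7
13.6667 [-6.7  2.5 25.7] [ 0.4399 -0.1927  0.1568] yaw -20.6
```

View pics/t5.png

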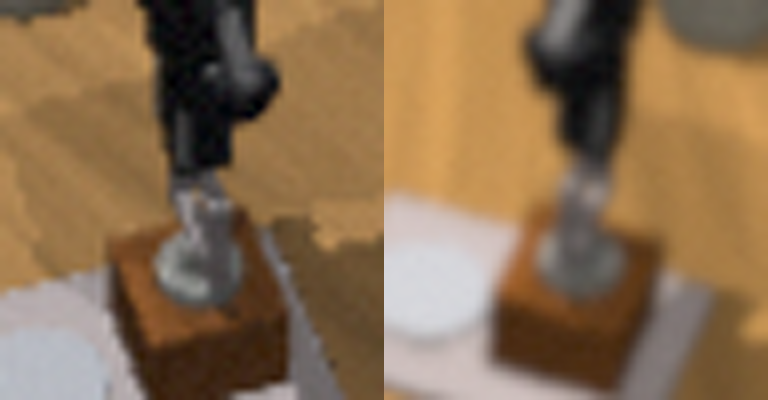

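```bash
python3 - <<'E'
from h import *
for n in("scene","side"):
    p,d,K,T=load(n); S=cloud(d,K,T).reshape(-1,3)*1000; c=p.reshape(-1,3).astype(int)
    r=np.hypot(S[:,0]-439.5,S[:,1]+192.6); gr=(c[:,2]-c[:,0]<25)
    k=(r<16)&(r>10)&gr&(S[:,2]<75)&(S[:,2]>50); b=(r>22)&(r<28)&~gr&(S[:,2]>45)
    print(n,k.sum(),np.percentile(S[k,2],[25,50,75]),"block",np.median(S[b,2]))
E
```

```text
scene 15 [60.08583178 63.41646    66.04259489] block 57.91485929727891
side 19 [63.01522235 64.50247525 65.74237505] block 129.72109025640032
```

The collar top reads about 63–64 mm (63 expected), and the stop is stiff, so it is home. I'll unload, open and withdraw straight up.

Emit:
{"op": "apply_moves", "data": {"targets": [[[0,0,0.05,0,-1],[0,0,0,0,-1],[0,0,0,0,0],[0,0,0,0,1],[0,0,0,0,1],[0,0,0,0,1],[0,0,0,0,1],[0,0,0,0,1]]]}}

```text
clock: 14.33
eef_pos: [0.4377, -0.1919, 0.1532]
tool_rot: [0.179, 0.984, 0.0, -0.0]
ft_force: [-0.4, -0.6, 0.2]
grip_width: 0.0849
grasp_force: 0.0
```

Emit:
{"op": "apply_moves", "data": {"targets": [[[0,0,0.3,0,1],[0,0,0.8,0,1],[0,0,0.8,0,1],[0,0,0.8,0,1],[0,0,0.8,0,1],[0,0,0,0,1],[0,0,0,0,1]]]}}

```text
clock: 14.92
eef_pos: [0.439, -0.1924, 0.2955]
tool_rot: [0.179, 0.984, -0.001, 0.002]
ft_force: [0.1, 0.1, -0.7]
grip_width: 0.0857
grasp_force: 0.0
```

```bash
python3 - <<'E'
from h import *
for n in("scene","side"):
    p,d,K,T=grab(n); S=cloud(d,K,T).reshape(-1,3)*1000; c=p.reshape(-1,3).astype(int)
    k=(np.hypot(S[:,0]-439.5,S[:,1]+192.6)<25)&(S[:,2]>150)&(S[:,2]<200)&(c.max(1)<70); t=S[k]; t=t[t[:,2]>np.percentile(t[:,2],60)]
    print(n,k.sum(),"grip top z (179 home)",np.percentile(S[k,2],[50,90]),cv2.minAreaRect(t[:,:2].astype(np.float32))[:2])
o=get_obs();print(o["clock"],o["eef_pos"],o["ft_force"],o["grip_width"])
E
```

```text
scene 77 grip top z (179 home) [170.91978969 181.25251331] ((440.4050598144531, -190.38784790039062), (19.268896102905273, 19.913251876831055))
side 59 grip top z (179 home) [167.42316562 181.28288075] ((438.9207458496094, -186.841552734375), (11.032024383544922, 17.53709602355957))
15.0167 [ 0.43747229 -0.19175805  0.29265614] [ 0.34879403 -0.62069205 -0.12816753] 0.08556904953628361
```

The grip top is at about 180 mm (179 expected when home), standing upright, and the gripper is clear. Handing in.

```bash
python3 -c "
from workcell import order; print(order.job_done())"
```

```text
the job is handed in; nothing more can be done
None
```

The rest is off the hook and pressed home in the drip base's hole, and the gripper has let go and is clear. By depth, the collar top is about 63–64 mm up (63 expected) and the grip top about 180 mm (179 expected). I handed the job in at about 15 s on the robot's clock; no verdict came back.

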